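# Start the vial shaker from its control deck

## Task

Start the vial shaker from its control deck by pressing with the fingertips: first press down the raised end of the power rocker until it has tipped fully over, then push the long bar key all the way down so that it stays down, and last press the larger round button fully down and let it come back up. Keep to that order, do not press the smaller round button, and leave the vial standing among the controls, the vial rack and the two bottles where they are.

Things in the scene. Friction and masses are not known exactly. Their poses are not given: they have to be found in the camera images.
- shaker: White vial shaker fixed on the bench, 300 (x) by 540 (y) by 75 mm high. Origin at bench height under the centre of its control deck; x points away from its front edge, y to its left, where the aluminium shaking platform with the vial rack lies (centre 270 mm left, top 95 mm, rails to 107 mm high). Its place and yaw vary.
- deck (a point): Centre of the top of the grey control deck (270 by 270 mm, level, 75 mm above the bench), axes as the shaker. It has four controls, one in each quarter, about 50 mm ahead or back and 55 mm left or right of this point; which is in which quarter varies. Their sides are parallel to the shaker's axes.
- rocker_raised_end (a point): Where to press the power rocker: top centre of the grey ridge (8 mm wide, 5 mm high) across its raised end. Broad white paddle 76 (x) by 40 mm (y) on a black base 88 by 52 by 10 mm, pivot along y at its middle, ridges 34 mm either side. The end away from the shaker's front (+x) is up: ridge about 33 mm above the deck, 24 mm when tipped over. The point moves with the paddle.
- rocker (a joint): Tilt of the power rocker (rad): 0 with its far end fully up (off), 0.26 with it fully down (on). It stays where it is left; pressing on the ridge takes about 2 to 4 N.
- bar_top (a point): Centre of the top face of the long bar key: white, 84 mm long (y), 22 mm wide (x), in a black base 100 by 36 by 12 mm; top 24 mm above the deck when up, 16 mm when fully down. The point moves with the key; its axes are the shaker's.
- bar (a joint): How far the bar key is pressed down (m): 0 up, 0.008 fully down. It slides straight down against about 4 N of friction and stays where it is left.
- start_top (a point): Centre of the top of the larger round button (start): white, 40 mm across, in a round black base 56 mm across and 12 mm high; top 22 mm above the deck when up (this point lies there, 18 mm above the button's own foot, and moves with it).
- start (a joint): How far the larger round button is pressed (m): 0 up, 0.006 fully down. A spring: about 2 N to start it, 6 N fully down; it comes back up.
- small_top (a point): Centre of the top of the smaller round button, which must not be pressed: white, 20 mm across, in a round black base 36 mm across and 12 mm high, same height and spring as the larger one.
- small (a joint): How far the smaller round button is pressed (m): 0 up, 0.006 fully down.
- vial: Loose amber vial with a blue cap standing near the centre of the deck among the controls, 24 mm across, 45 mm tall, 30 g. Origin under its centre, on the deck. Leave it.
- rack: Loose white vial rack with small capped vials on the shaking platform, 90 by 160 mm, 55 mm high with the vials, 0.5 kg. Origin under its centre. Leave it.
- reagent: Amber reagent bottle standing on the bench to the right of the shaker, 68 mm across, 150 mm tall, 0.5 kg. Origin under its centre. Leave it.
- wine: Dark wine bottle with a cork standing on the bench to the right of the shaker, 75 mm across, 313 mm tall, 1.2 kg. Origin under its centre. Leave it.
Not all that is in view belongs to the job. What is shaped like the reagent but black is not meant.

How it is judged:
On the way, in this order (a step that is already met when the one before it is completed fails the run):
1. the power rocker is tipped fully over to on (value of joint rocker above 0.2 rad and value of joint start below 0.002 m), for 0.1 s.
2. with the power on, the long bar key is pushed all the way down (value of joint rocker above 0.2 rad and value of joint bar above 0.0062 m), for 0.1 s.
3. then the larger round button is pressed fully down (all of step 2 and value of joint start above 0.0045 m), for 0.1 s.
At the end, for the whole second after the job is handed in: Rocker on (tilt over 0.2 rad of 0.26), bar key down (over 6.2 of 8 mm), both round buttons up again (within 1.5 mm), and vial, rack and bottles upright, at rest and within 20 mm of where they stood (all of step 2 and value of joint each of start, small below 0.0015 m and distance of each of vial, rack, reagent, wine from where it was at the start of the episode below 0.02 m and angle between each of vial, rack, reagent, wine's own z axis and vertical below 0.15 rad and linear speed of each of vial, rack, reagent, wine below 0.02 m/s); the robot touches nothing.
It fails at once if the smaller round button is pressed (over 3 mm) (value of joint small above 0.003 m).
It fails at once if the bar key is pushed down (over 4 mm) while the rocker is still off (under 0.15 rad) (value of joint bar above 0.004 m and value of joint rocker below 0.15 rad).
It fails at once if the larger round button is pressed (over 3 mm) before the bar key is down (under 5.5 mm) (value of joint start above 0.003 m and value of joint bar below 0.0055 m).
It fails at once if the loose vial or the vial rack is shifted or lifted (over 20 mm) or tipped over (distance of any of vial, rack from where it was at the start of the episode above 0.02 m or angle between any of vial, rack's own z axis and vertical above 0.35 rad).
It fails at once if the reagent bottle or the wine bottle is shifted or lifted (over 20 mm) or tipped over (distance of any of reagent, wine from where it was at the start of the episode above 0.02 m or angle between any of reagent, wine's own z axis and vertical above 0.35 rad).
It also fails if it takes over 48 s, if anything falls off the work surface, if the arm or the gripper's body presses on something with over 40 N, if the wrist force passes 120 N, or if a joint passes its speed limit or range.

## Robot

A 6-joint arm with a two-finger parallel gripper is mounted at the origin on the work surface. World frame = base frame: x ahead of the robot, y to its left, z up, the work surface at z = 0. Lengths are in m, angles in rad, forces in N, time in s.
With the tool pointing down it reaches from about 0.4 to 0.925 m from the base axis. Payload 12.5 kg.
Tool frame: the origin (TCP) lies at the very end of the fingers, on their centre line; the grasp point (between the pads) lies 19 mm behind it; z points along the fingers, y is the line along which they close (so a half turn about z gives the same grasp; the last joint's range is limited). The gripper opens to 95 mm and grips with 3 to 60 N. Pads are 20 mm wide; open, the fingers measure 119 mm over their backs; the gripper's body (75 mm by 180 mm) begins 59 mm behind the grasp point.
Start: joints at [-1.268, 0.491, 1.559, -0, 1.092, -0.106], TCP at [0.248, -0.574, 0.176] pointing down, gripper open.
Joint ranges: [-3.1, 3.1], [-0.84, 2.19], [0.05, 2.79], [-1.13, 4.28], [0.06, 2.93], [-2.69, 2.69]. Speed limits (rad/s): [2.22, 2.22, 2.79, 3.14, 3.14, 3.14].

## Interface

Orientations are given as a unit quaternion [x, y, z, w].
In Python, from bench import env gives the robot as it stands. The module is installed in compiled form; this text tells all that it offers.
- The arm moves only by the shell command python3 -m crank 'ROWS'. ROWS is text: rows parted by semicolons, each of 7 numbers parted by spaces: the shift along the tool's x, y, z in units of 40 mm (1.0 is 40 mm), then the turn, a rotation vector about the tool's x, y, z in units of 5 degrees (1.0 is 5 degrees), then the finger opening in mm, from 0 to 95.1. In form: dx dy dz wx wy wz grip; .... A call has 1 to 8 rows; each row shifts and turns the commanded pose from where the row before left it, along the tool's axes as they then stand; what a row does not reach is not made up. A row lasts 1/8 s, in which the tool goes at most 62.5 mm and 10.7 degrees, less where a joint would pass 70% of its speed; a pose out of reach is approached as far as the arm can. A call with a number of a shift or a turn outside -1 to 1 is refused whole. A call with a gripper value outside its range is refused whole. The fingers move at their own pace and stop on an object; the grip force is fixed at half the most. Time passes only in rows, so rows that do not move let the fingers close. It gives the time, the measured TCP pose, the force, the opening and the grip force at its end, in the units of the state.
- env.read_state(): the state, without advancing time (a new reading comes with each control period).
- env.read_camera(name): name is "scene" or "top" or "wrist"; returns a dict with "frame" (420x560x3 uint8, blue, green, red), "fovy" (degrees; the focal length in pixels is half the picture's height over the tangent of half this angle, whatever the lens; pixels are square), "cx", "cy" (the principal point, pixels), "R" (3x3) and "t" (3): a world point X has camera coordinates R X + t. Camera axes: x right, y down, z forward; pixel columns grow to the right and rows downward; lengths in m; the calibration is good to about 2 mm. The wrist camera is an equidistant fisheye: a pixel r from the principal point sees the ray r / f radians off the axis. A picture is of the moment at which its call begins. There is no depth.
- env.hand_in(): hands the job in; it is judged then, once.
Trained networks look in the newest picture that a camera, given by its name, has taken for a name from the list of things; names that differ only in an ending like _2 or _b are one class to them, and where a whole thing is asked for, a point or a joint stands for the part that bears it (a point fixed in the world has none). Each returns a list of dicts, best first, with "p" (0 to 1); they miss things now and then, are a little off and sometimes report something else, mostly with a low value. They report only what shows in the picture. A call takes as long as a camera call. They do not tell look-alikes from the thing itself.
- env.search_frame(label, camera): "bbox" ([left, top, right, bottom] in pixels, round what is visible of it).
- env.outline_of(label, camera): "mask" (420x560 bool, what is visible of it) and "bbox" ([left, top, right, bottom] in pixels, round what is visible of it).
The state is a dict: "clock": time; "qpos": joint angles; "joint_vel": joint speeds; "joint_torque": joint torques, N m; "ee_pos": TCP position; "orientation": TCP orientation; "ft_force": force on the tool from outside, world axes, zero at the start; "ft_torque": the same for the moment, N m; "width": opening from 0.0 (shut) to 1.0 (fully open); "gripper_force": force on a finger pad.
Only numpy, scipy, OpenCV 4.12 (cv2) and the standard library are available. Lean on these libraries where they do the work, as an engineer would, in place of code of your own. Each camera call takes 0.05 s, during which the arm holds its last target. There are 200 camera calls.

## Working session

There is one attempt and no reset: what is moved stays moved. The work goes in short steps, Python scripts to look and compute and a shell command to move; the robot and the scene stay as the last step left them, time stands still between calls to the robot, and variables do not carry over. Pictures are saved under pics/ and viewed, at most 10 in all, crops included, and the job is handed in when it is done.

```bash
mkdir -p pics
cat > h.py <<'E'
import numpy as np, cv2
from bench import env
def ray(c,u,v,fish=False):
    f=c["frame"].shape[0]/2/np.tan(np.radians(c["fovy"])/2)
    x,y=u-c["cx"],v-c["cy"]; R=np.array(c["R"]);t=np.array(c["t"])
    if fish:
        r=np.hypot(x,y);a=r/f;d=np.array([x/r*np.sin(a),y/r*np.sin(a),np.cos(a)])
    else: d=np.array([x/f,y/f,1])
    return -R.T@t, R.T@d
def atz(c,u,v,z,fish=False):
    o,d=ray(c,u,v,fish); return o+d*(z-o[2])/d[2]
def proj(c,X):
    f=c["frame"].shape[0]/2/np.tan(np.radians(c["fovy"])/2)
    p=np.array(c["R"])@X+np.array(c["t"]); return c["cx"]+f*p[0]/p[2], c["cy"]+f*p[1]/p[2]
def tri(rs):
    A=0;b=0
    for o,d in rs:
        d=d/np.linalg.norm(d);P=np.eye(3)-np.outer(d,d);A=A+P;b=b+P@o
    return np.linalg.solve(A,b)
E
python3 - <<'E'
from h import *
im=[]
for n in ("scene","top"):
    c=env.read_camera(n); im.append(c["frame"]); cv2.imwrite(f"pics/{n}0.png",c["frame"])
    print(n,np.round(-np.array(c["R"]).T@c["t"],3),c["fovy"])
    for l in ("rocker_raised_end","bar_top","start_top","small_top","vial","rack","reagent","wine","shaker"):
        r=env.search_frame(l,n)
        print(l,[(np.round(q["bbox"]).tolist(),round(q["p"],2)) for q in r[:3]])
s=env.read_state();print(s["clock"],s["ee_pos"],s["orientation"])
E
```

```text
scene [ 1.129 -0.107  0.842] 52.025608753965244
rocker_raised_end []
bar_top [([262.0, 177.0, 301.0, 193.0], 0.55), ([122.0, 198.0, 188.0, 308.0], 0.31)]
start_top [([318.0, 165.0, 340.0, 186.0], 0.68), ([239.0, 124.0, 502.0, 288.0], 0.29), ([262.0, 178.0, 302.0, 192.0], 0.18)]
small_top []
vial [([308.0, 188.0, 319.0, 205.0], 0.46)]
rack [([382.0, 142.0, 468.0, 199.0], 0.63)]
reagent [([143.0, 188.0, 186.0, 242.0], 0.96), ([199.0, 190.0, 240.0, 248.0], 0.95), ([180.0, 151.0, 213.0, 208.0], 0.75)]
wine [([126.0, 195.0, 189.0, 309.0], 0.73), ([202.0, 187.0, 238.0, 246.0], 0.39)]
shaker [([320.0, 166.0, 340.0, 184.0], 0.73), ([237.0, 122.0, 504.0, 290.0], 0.71)]
top [0.493 0.016 1.099] 53.46024850630697
rocker_raised_end [([214.0, 183.0, 231.0, 217.0], 0.78)]
bar_top [([256.0, 229.0, 291.0, 242.0], 0.72), ([356.0, 135.0, 416.0, 186.0], 0.66)]
start_top [([215.0, 234.0, 234.0, 249.0], 0.5), ([79.0, 152.0, 312.0, 303.0], 0.42)]
small_top [([241.0, 211.0, 255.0, 223.0], 0.66), ([262.0, 189.0, 270.0, 198.0], 0.56)]
vial [([217.0, 235.0, 234.0, 250.0], 0.4)]
rack [([94.0, 202.0, 174.0, 251.0], 0.73), ([312.0, 201.0, 346.0, 230.0], 0.62), ([220.0, 234.0, 235.0, 248.0], 0.47)]
reagent [([333.0, 247.0, 366.0, 274.0], 0.74), ([312.0, 200.0, 345.0, 231.0], 0.67), ([357.0, 213.0, 393.0, 238.0], 0.65)]
wine [([355.0, 135.0, 415.0, 187.0], 0.7)]
shaker [([79.0, 151.0, 308.0, 299.0], 0.92)]
1.0 [ 0.2484602  -0.57349981  0.17625365] [9.79186535e-01 2.02962381e-01 5.44801215e-06 2.69172877e-05]
```

View pics/top0.png

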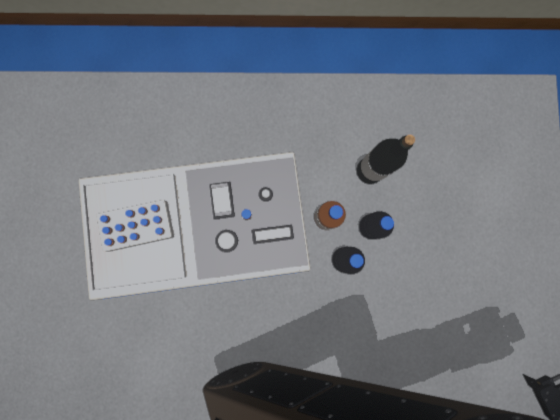

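View pics/scene0.png

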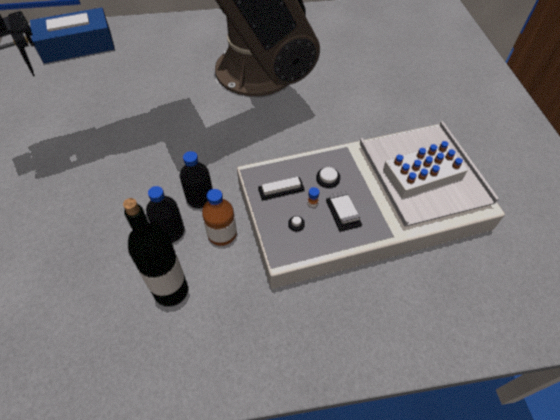

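Top view: rocker (222,200) back-left, small button (265,194) back-right, bar (273,234) front-right, start (227,241) front-left, vial cap (246,214) in the middle. The scene view agrees: rocker (344,209), small (297,222), bar (281,186), start (328,176).

Run:
```python
from h import *
P={"rocker":((222,200),(344,209),16),"small":((265,194),(297,222),9),"bar":((273,234),(281,186),24),"start":((227,241),(328,176),13)}
C={n:env.read_camera(n) for n in("top","scene")}
def blob(c,u,v):
    g=c["frame"].astype(int).min(2); 
    m=(g>150).astype(np.uint8) if g[v,u]>160 else (g>g[v,u]-25).astype(np.uint8)
    n,l,s,ce=cv2.connectedComponentsWithStats(m,connectivity=4); k=l[v,u]
    rr=cv2.minAreaRect(np.argwhere(l==k)[:,::-1].astype(np.float32))
    return ce[k],s[k],g[v,u],rr
for n,(a,b,_) in P.items():
    A=blob(C["top"],*a);B=blob(C["scene"],*b)
    print(n,A[0].round(1),A[1],A[2],A[3],B[0].round(1),B[1],B[2])
    X=tri([ray(C["top"],*A[0]),ray(C["scene"],*B[0])]);print("  tri",X.round(4),"top@z",atz(C["top"],*A[0],.098).round(4),"scene@z",atz(C["scene"],*B[0],.098).round(4))
print("vial",tri([ray(C["top"],246.5,214),ray(C["scene"],314,191)]).round(3))
print("reag",tri([ray(C["top"],337,212),ray(C["scene"],215,196)]).round(3))
print("wine",tri([ray(C["top"],410,140),ray(C["scene"],130,203)]).round(3))
```

```text
rocker [220.9 199.4] [212 184  19  31 447] 183 ((220.8692626953125, 198.953857421875), (29.644298553466797, 16.124515533447266), 82.87498474121094) [344.3 206.3] [331 195  27  23 389] 202
  tri [0.622  0.1178 0.1001] top@z [0.6223 0.118  0.098 ] scene@z [0.6206 0.1184 0.098 ]
small [265.2 193. ] [262 190   7   7  41] 183 ((265.0, 193.0), (6.0, 6.0), 90.0) [296.2 219.9] [292 217   9   7  48] 195
  tri [0.638  0.011  0.0954] top@z [0.6377 0.0111 0.098 ] scene@z [0.6397 0.0105 0.098 ]
bar [272.4 233.7] [255 228  35  12 294] 183 ((272.3461608886719, 233.7692413330078), (8.558396339416504, 34.233585357666016), 82.87498474121094) [280.5 183.9] [262 177  38  15 301] 200
  tri [ 0.5389 -0.0064  0.097 ] top@z [ 0.539 -0.006  0.098] scene@z [ 0.5396 -0.0069  0.098 ]
start [225.8 240.4] [218 233  16  16 196] 183 ((226.00001525878906, 240.50001525878906), (14.849241256713867, 14.849241256713867), 45.0) [328.4 173.2] [321 167  16  13 173] 205
  tri [0.5235 0.1057 0.0958] top@z [0.5235 0.1057 0.098 ] scene@z [0.5252 0.1049 0.098 ]
vial [0.585 0.057 0.118]
reag [ 0.587 -0.152  0.144]
wine [ 0.711 -0.269  0.311]
```

Run:
```python
import cv2
a=cv2.imread("pics/top0.png")[150:300,180:320];b=cv2.imread("pics/scene0.png")[140:290,235:375]
i=cv2.hconcat([cv2.resize(x,(400,428),interpolation=cv2.INTER_CUBIC) for x in (a,b)])
cv2.imwrite("pics/crop1.png",i)
```

```text
(no output)
```

View pics/crop1.png

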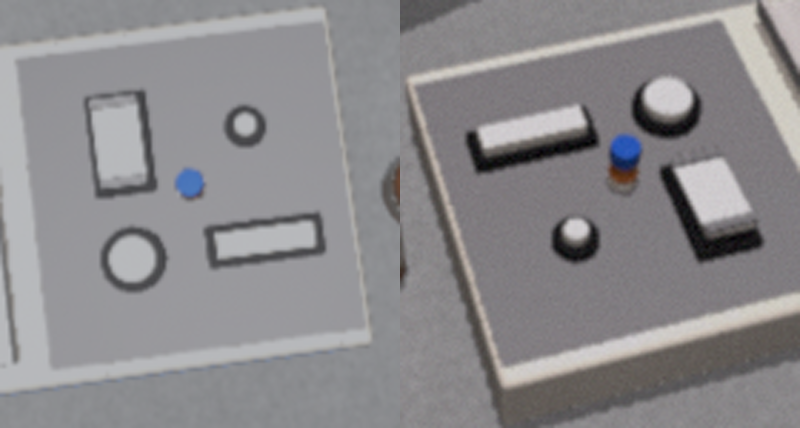

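The crop shows the rocker's ridge (far, raised end) near top px (220,184) and scene px (352,218). All tops come out at about z≈0.097, as given, and the yaw is about +0.12 rad. First move: lift, align and close the fingers.

```bash
python3 -m crank '0 0 -1 0 0 1 0; 0 0 -1 0 0 1 0; 0 0 0 0 0 1 0; 0 0 0 0 0 0.3 0; 0 0 0 0 0 0 0'
cat > go.py <<'E'
from h import *
import sys
from scipy.spatial.transform import Rotation as Ro
def go(t):
    s=env.read_state();R=Ro.from_quat(s["orientation"]).as_matrix()
    print(round(s["clock"],2),"pos",np.round(s["ee_pos"],4),"F",np.round(s["ft_force"],1),"xaxis",R[:,0].round(3),"zaxis",R[:,2].round(3),"q",np.round(s["qpos"],2))
    print("units",(R.T@(np.array(t)-s["ee_pos"])/.04).round(2))
E
python3 - <<'E'
from go import *
C={n:env.read_camera(n) for n in("top","scene")}
print("ridge",tri([ray(C["top"],220.3,184),ray(C["scene"],352.3,217.8)]).round(4),atz(C["top"],220.3,184,.108).round(4),atz(C["scene"],352.3,217.8,.108).round(4))
c=C["top"]
k=[atz(c,180+u/2.857,150+v/2.853,.085)[:2] for u,v in((85,96),(143,91),(156,188),(96,195))]
print("rocker base corners",np.round(k,4).tolist(),"ctr",np.mean(k,0))
m=[atz(c,180+u/2.857,150+v/2.853,.075)[:2] for u,v in((322,10),(371,343))]
d=m[0]-m[1];print("yaw from right edge",np.arctan2(d[1],d[0]),np.linalg.norm(d))
go([.655,.122,.15])
E
```

```text
clock: 1.72
ee_pos: [0.2484, -0.5733, 0.2557]
orientation: [0.998, 0.061, -0.0, -0.0]
ft_force: [-1.3, 0.5, 0.1]
width: 0.536
gripper_force: 0.0
ridge [0.6588 0.1215 0.109 ] [0.6581 0.1188 0.108 ] [0.6586 0.1248 0.108 ]
rocker base corners [[0.6629, 0.147], [0.6672, 0.0973], [0.5833, 0.0858], [0.5775, 0.1368]] ctr [0.62270741 0.11671838]
yaw from right edge 0.13424748132395636 0.29280868253902625
1.82 pos [ 0.2484 -0.5734  0.2557] F [-0.  -0.3 -0.2] xaxis [ 0.993  0.122 -0.   ] zaxis [-0.     0.001 -1.   ] q [-1.27  0.43  1.45  0.    1.27  0.18]
units [ 12.21 -16.02   2.65]
```

```bash
python3 -m crank '0.7 -1 0 0 0 0 0; 0.7 -1 0 0 0 0 0; 0.7 -1 0 0 0 0 0; 0.7 -1 0 0 0 0 0; 0.7 -1 0 0 0 0 0; 0.7 -1 0 0 0 0 0; 0.7 -1 0 0 0 0 0; 0.7 -1 0 0 0 0 0' && python3 -m crank '0.8 -1 0 0 0 0 0; 0.8 -1 0 0 0 0 0; 0.8 -1 0 0 0 0 0; 0.8 -1 0 0 0 0 0; 0.8 -1 0 0 0 0 0; 0.8 -1 0 0 0 0 0; 0.8 -1 0 0 0 0 0; 0.8 -1 0 0 0 0 0' && python3 -m crank '0 0 0 0 0 0 0; 0 0 0 0 0 0 0'; python3 -c "
from go import *
go([.657,.121,.125])"
```

```text
clock: 2.82
ee_pos: [0.4328, -0.2274, 0.2561]
orientation: [0.998, 0.061, -0.0, -0.0]
ft_force: [0.5, 0.5, 0.3]
width: 0.0
gripper_force: 0.0
clock: 3.82
ee_pos: [0.6485, 0.1212, 0.2558]
orientation: [0.998, 0.061, -0.0, 0.0]
ft_force: [0.6, -0.5, -0.1]
width: 0.006
gripper_force: 0.0
clock: 4.08
ee_pos: [0.6475, 0.1195, 0.2556]
orientation: [0.998, 0.061, -0.001, 0.0]
ft_force: [0.1, 0.2, 0.4]
width: 0.004
gripper_force: 0.0
4.08 pos [0.6475 0.1195 0.2556] F [0.1 0.2 0.4] xaxis [ 0.993  0.121 -0.001] zaxis [-0.001 -0.    -1.   ] q [ 0.08  0.48  1.36 -0.    1.3   1.53]
units [ 0.24 -0.01  3.27]
```

```bash
python3 -m crank '0.24 0 1 0 0 0 0; 0 0 1 0 0 0 0; 0 0 1 0 0 0 0; 0 0 0.27 0 0 0 0; 0 0 0 0 0 0 0' && python3 -m crank '0 0 0.1 0 0 0 0; 0 0 0.1 0 0 0 0; 0 0 0.1 0 0 0 0; 0 0 0.1 0 0 0 0; 0 0 0 0 0 0 0'
python3 - <<'E'
from go import *
c=env.read_camera("scene"); w=env.read_camera("wrist")
cv2.imwrite("pics/a.png",cv2.hconcat([cv2.resize(c["frame"][130:280,240:390],(400,400)),cv2.resize(w["frame"],(400,300)) [:,:].copy() if 0 else cv2.copyMakeBorder(cv2.resize(w["frame"],(400,300)),0,100,0,0,0)]))
go([.657,.121,.098])
E
```

```text
clock: 4.7
ee_pos: [0.6575, 0.1202, 0.126]
orientation: [0.998, 0.06, 0.0, 0.0]
ft_force: [0.9, 0.7, -0.2]
width: 0.004
gripper_force: 0.0
clock: 5.32
ee_pos: [0.6572, 0.1209, 0.109]
orientation: [0.998, 0.06, -0.0, 0.0]
ft_force: [0.1, -0.8, -0.4]
width: 0.004
gripper_force: 0.0
5.42 pos [0.6574 0.1209 0.1094] F [-0.2 -0.7  1. ] xaxis [ 0.993  0.121 -0.   ] zaxis [ 0. -0. -1.] q [ 0.08  0.62  1.51 -0.    1.01  1.53]
units [-0.01 -0.    0.29]
```

View pics/a.png

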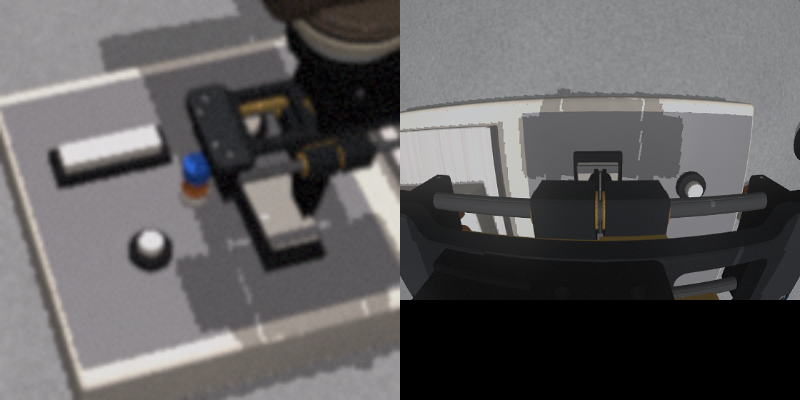

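The fingertips are just at the rocker ridge (wrist crop ≈(600,175)), with the vial clear at (195,175). Now press.

```bash
python3 -m crank '0 0 0.1 0 0 0 0; 0 0 0.1 0 0 0 0'; python3 -m crank '0 0 0.1 0 0 0 0; 0 0 0 0 0 0 0';  python3 -m crank '0 0 0.05 0 0 0 0; 0 0 0 0 0 0 0'
```

```text
clock: 5.68
ee_pos: [0.6573, 0.1208, 0.1011]
orientation: [0.998, 0.06, 0.0, 0.0]
ft_force: [0.1, 0.5, -0.2]
width: 0.004
gripper_force: 0.0
clock: 5.92
ee_pos: [0.6572, 0.1208, 0.0969]
orientation: [0.998, 0.06, -0.0, 0.0]
ft_force: [0.2, -0.1, -0.4]
width: 0.005
gripper_force: 0.0
clock: 6.18
ee_pos: [0.6573, 0.1208, 0.0954]
orientation: [0.998, 0.06, -0.0, 0.0]
ft_force: [0.2, 0.6, -0.3]
width: 0.006
gripper_force: 0.0
```

Run:
```python
from go import *
c=env.read_camera("scene"); w=env.read_camera("wrist");t=env.read_camera("top")
r=lambda x:cv2.resize(x,(400,400),interpolation=cv2.INTER_CUBIC)
cv2.imwrite("pics/b.png",cv2.hconcat([r(c["frame"][160:240,300:380]),r(w["frame"][190:340,200:350])]))
p=proj(c,env.read_state()["ee_pos"]);print("tcp in crop",(p[0]-300)*5,(p[1]-160)*5)
go([.657,.121,.098])
```

```text
tcp in crop 247.19046135854398 304.7324127393699
6.33 pos [0.6574 0.1208 0.0955] F [-0.2  0.3 -0. ] xaxis [0.993 0.121 0.   ] zaxis [ 0. -0. -1.] q [ 0.08  0.63  1.53 -0.    0.98  1.53]
units [-0.01 -0.01 -0.06]
```

View pics/b.png

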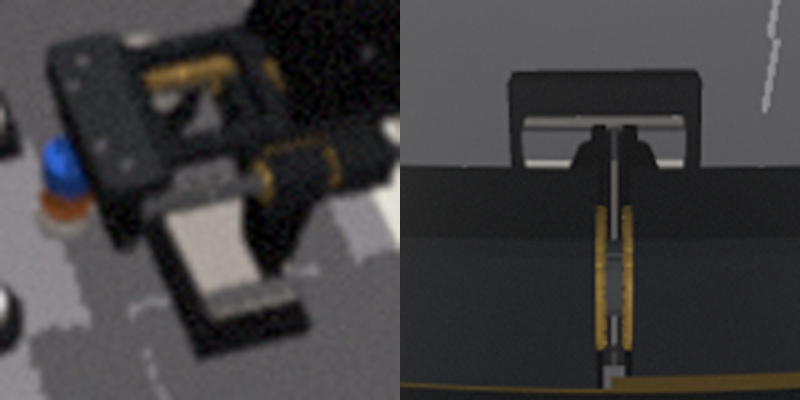

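The scene crop shows the far ridge at (210–295,295), and the wrist crop shows the fingertip at (600,130) against the ridge line (y≈122). Whether the rocker has tipped is unclear, so I'll compare with projections of both states.

```bash
cat >> h.py <<'E'
def projf(c,X):
    f=c["frame"].shape[0]/2/np.tan(np.radians(c["fovy"])/2)
    p=np.array(c["R"])@X+np.array(c["t"]); a=np.arctan2(np.hypot(p[0],p[1]),p[2]);n=np.hypot(p[0],p[1])
    return c["cx"]+f*a*p[0]/n, c["cy"]+f*a*p[1]/n
E
python3 - <<'E'
from go import *
c=env.read_camera("scene"); w=env.read_camera("wrist")
print("wristcam",(-np.array(w["R"]).T@w["t"]).round(3))
a=.121;ex=np.array([np.cos(a),np.sin(a),0]);ey=np.array([-np.sin(a),np.cos(a),0]);o=np.array([.6227,.1167,0])
def sh(n,x,y,z):
    X=o+x*ex+y*ey+[0,0,z];p=proj(c,X);q=projf(w,X)
    print(n,"scene",np.round([(p[0]-300)*5,(p[1]-160)*5]),"wrist",np.round([400+(q[0]-200)*8/3,(q[1]-190)*8/3]))
for s in(1,-1):
    sh("far up",.034,s*.02,.108);sh("far down",.034,s*.02,.099);sh("near low",-.034,s*.02,.099);sh("near high",-.034,s*.02,.108);sh("base far",.044,s*.026,.085);sh("base near",-.044,s*.026,.085)
t=env.read_state()["ee_pos"];q=projf(w,t);print("tcp wrist",400+(q[0]-200)*8/3,(q[1]-190)*8/3)
E
```

```text
wristcam [0.726 0.13  0.304]
far up scene [296. 275.] wrist [533. 134.]
far down scene [292. 288.] wrist [536. 122.]
near low scene [234. 164.] wrist [544. 350.]
near high scene [237. 151.] wrist [541. 368.]
base far scene [309. 322.] wrist [517.  69.]
base near scene [235. 163.] wrist [528. 351.]
far up scene [206. 297.] wrist [699. 134.]
far down scene [203. 309.] wrist [695. 122.]
near low scene [148. 183.] wrist [686. 350.]
near high scene [150. 171.] wrist [689. 368.]
base far scene [194. 350.] wrist [714.  69.]
base near scene [124. 188.] wrist [702. 351.]
tcp wrist 615.7885420123688 114.42561960006242
```

```bash
python3 -m crank '0 0 0.03 0 0 0 0; 0 0 0 0 0 0 0';  python3 -m crank '0 0 0.03 0 0 0 0; 0 0 0 0 0 0 0'
python3 - <<'E'
from go import *
go([.657,.121,.098])
c=env.read_camera("scene")["frame"];w=env.read_camera("wrist")
r=lambda x:cv2.resize(x,(400,400),interpolation=cv2.INTER_NEAREST)
cv2.imwrite("pics/c.png",cv2.hconcat([r(cv2.imread("pics/scene0.png")[180:230,325:375]),r(c[180:230,325:375])]))
E
```

```text
clock: 6.68
ee_pos: [0.6573, 0.1208, 0.0941]
orientation: [0.998, 0.06, -0.0, 0.0]
ft_force: [0.6, -0.8, -0.3]
width: 0.006
gripper_force: 0.0
clock: 6.92
ee_pos: [0.6573, 0.1208, 0.0929]
orientation: [0.998, 0.06, -0.0, 0.0]
ft_force: [1.3, -0.6, -0.8]
width: 0.007
gripper_force: 0.0
6.92 pos [0.6573 0.1208 0.0929] F [ 1.3 -0.6 -0.8] xaxis [ 0.993  0.121 -0.   ] zaxis [-0. -0. -1.] q [ 0.08  0.64  1.53 -0.    0.98  1.53]
units [-0.01 -0.01 -0.13]
```

View pics/c.png

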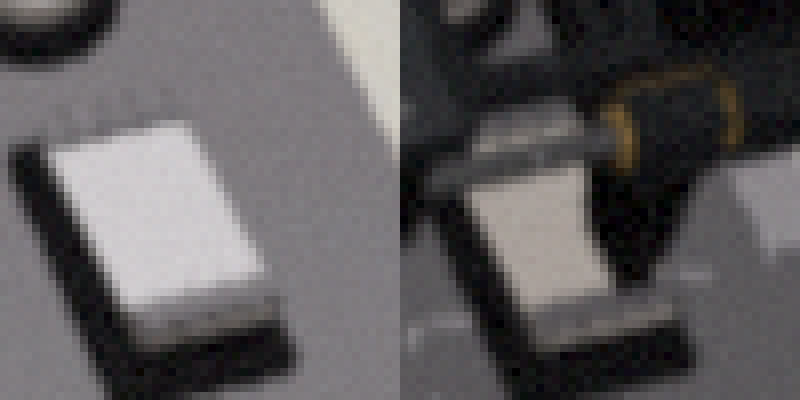

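The pictures don't settle it: the wrist view suggests the rocker is down, the scene view less so. I'll lift clear and check.

```bash
python3 -m crank '0 0 -1 0 0 0 0; 0 0 -1 0 0 0 0; -1 0 -1 0 0 0 0; -1 0 0 0 0 0 0; -1 0 0 0 0 0 0; -1 0 0 0 0 0 0; -1 0 0 0 0 0 0; 0 0 0 0 0 0 0'
python3 - <<'E'
from go import *
go([.539,-.006,.125])
c=env.read_camera("scene")["frame"];w=env.read_camera("wrist")["frame"];t=env.read_camera("top")["frame"]
cv2.imwrite("pics/w1.png",w)
r=lambda x:cv2.resize(x,(265,265),interpolation=cv2.INTER_CUBIC)
cv2.imwrite("pics/d.png",cv2.vconcat([cv2.hconcat([r(cv2.imread("pics/scene0.png")[180:230,325:375]),r(c[180:230,325:375]),r(w[60:310,130:380])]),cv2.hconcat([r(cv2.imread("pics/top0.png")[175:225,200:250]),r(t[175:225,200:250]),r(w)])]))
E
```

```text
clock: 8.02
ee_pos: [0.4571, 0.0967, 0.2137]
orientation: [0.998, 0.06, 0.0, 0.0]
ft_force: [-0.2, -0.4, 0.4]
width: 0.006
gripper_force: 0.0
8.03 pos [0.4571 0.0967 0.2137] F [-0.2 -0.4  0.4] xaxis [0.993 0.121 0.001] zaxis [ 0.001 -0.    -1.   ] q [ 0.07  0.22  1.88 -0.    1.04  1.52]
units [1.72 2.79 2.22]
```

View pics/d.png

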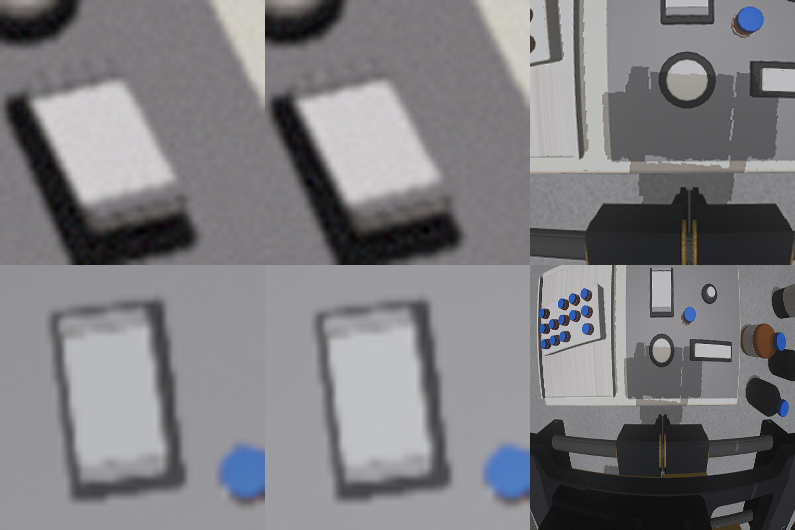

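The rocker is unchanged (same in both scene and top crops), so the fingertips never reached it. I'll check where the fingertip really is against the reported TCP.

Run:
```python
from go import *
c=env.read_camera("scene");w=env.read_camera("wrist");T=np.array(env.read_state()["ee_pos"])
p=proj(c,T);q=projf(w,T);print("tcp",np.round(p,1),np.round(q,1))
for h in(.01,.02,.03): print(h,np.round(proj(c,T+[0,0,h]),1),np.round(projf(w,T+[0,0,h]),1))
def crop(c,p):
    u,v=int(p[0]),int(p[1]);i=cv2.resize(c["frame"][v-40:v+40,u-40:u+40],(400,400),interpolation=cv2.INTER_CUBIC)
    k=(int((p[0]-u+40)*5),int((p[1]-v+40)*5));cv2.drawMarker(i,k,(0,0,255),cv2.MARKER_CROSS,16,1);return i
cv2.imwrite("pics/e.png",cv2.hconcat([crop(c,p),crop(w,q)]))
```

```text
tcp [323.3 115. ] [281. 233.]
0.01 [323.7 111.4] [281.  237.8]
0.02 [324.2 107.7] [281.1 243.1]
0.03 [324.6 104. ] [281.1 248.9]
```

View pics/e.png

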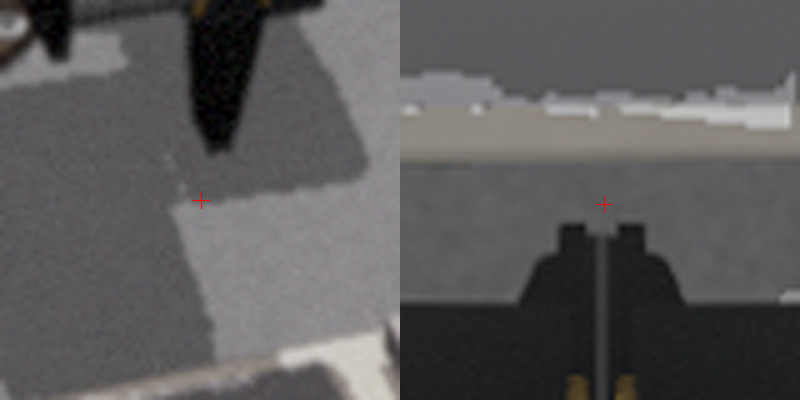

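Run:
```python
from go import *
c=env.read_camera("scene");w=env.read_camera("wrist");T=np.array(env.read_state()["ee_pos"])
print((tri([ray(c,326.7,105.4),ray(w,280.6,237,True)])-T).round(4), (tri([ray(c,326.7,105.4)]+[ray(w,280.6,240,True)])-T).round(4))
o,d=ray(c,326.7,105.4)
print("scene ray minus T at dz=0..30mm:",[(atz(c,326.7,105.4,T[2]+h)-T).round(4).tolist() for h in(0,.01,.02,.03)])
print("wrist:",[(atz(w,280.6,237,T[2]+h,True)-T).round(4).tolist() for h in(0,.01,.02,.03)])
# same from the earlier press picture (tip scene 353.6,213.4 ; TCP .6573,.1208,.0955)
T=np.array([.6573,.1208,.0955]);print([(atz(c,353.6,213.4,T[2]+h)-T).round(4).tolist() for h in(0,.01,.02,.03)])
```

```text
[0.0089 0.0017 0.0338] [0.0068 0.0019 0.0322]
scene ray minus T at dz=0..30mm: [[-0.0283, 0.0137, 0.0], [-0.0172, 0.0102, 0.01], [-0.0061, 0.0068, 0.02], [0.005, 0.0033, 0.03]]
wrist: [[-0.0028, -0.0001, 0.0], [0.0006, 0.0003, 0.01], [0.004, 0.0007, 0.02], [0.0074, 0.0012, 0.03]]
[[-0.0173, 0.0135, 0.0], [-0.0108, 0.0103, 0.01], [-0.0042, 0.0071, 0.02], [0.0023, 0.0038, 0.03]]
```

The real fingertip ends about 30 mm above the reported TCP, at roughly the right x and y. That explains the missing contact, so I'll go back over the ridge and descend by force.

```bash
python3 -m crank '1 0 0 0 0 0 0; 1 0 0 0 0 0 0; 1 0 0 0 0 0 0; 1 0 0 0 0 0 0; 1 0 1 0 0 0 0; 0 0 1 0 0 0 0; 0 0 0.9 0 0 0 0; 0 0 0.1 0 0 0 0' >/dev/null && python3 -m crank '0 0 0.1 0 0 0 0; 0 0 0.1 0 0 0 0; 0 0 0 0 0 0 0' && python3 -m crank '0 0 0.05 0 0 0 0; 0 0 0.05 0 0 0 0' && python3 -m crank '0 0 0.05 0 0 0 0; 0 0 0 0 0 0 0'
```

```text
clock: 9.75
ee_pos: [0.6576, 0.1209, 0.0858]
orientation: [0.998, 0.06, 0.001, 0.0]
ft_force: [-0.6, 0.4, 0.3]
width: 0.005
gripper_force: 0.0
clock: 10.0
ee_pos: [0.6575, 0.1208, 0.0812]
orientation: [0.998, 0.06, 0.0, 0.0]
ft_force: [1.1, 1.1, -0.6]
width: 0.004
gripper_force: 0.0
clock: 10.25
ee_pos: [0.6573, 0.1208, 0.0788]
orientation: [0.998, 0.06, -0.0, 0.0]
ft_force: [-0.2, 0.7, -0.6]
width: 0.004
gripper_force: 0.0
```

```bash
for i in 1; do python3 -m crank '0 0 0.05 0 0 0 0; 0 0 0 0 0 0 0' | grep -E "pos|ft"; python3 -m crank '0 0 0.05 0 0 0 0; 0 0 0 0 0 0 0' | grep -E "pos|ft"; python3 -m crank '0 0 0.05 0 0 0 0; 0 0 0 0 0 0 0' | grep -E "pos|ft"; python3 -m crank '0 0 0.05 0 0 0 0; 0 0 0 0 0 0 0' | grep -E "pos|ft"; done
```

```text
ee_pos: [0.6573, 0.1208, 0.0768]
ft_force: [-0.7, 0.6, -0.5]
ee_pos: [0.6573, 0.1208, 0.0748]
ft_force: [-0.3, 0.4, 0.8]
ee_pos: [0.6573, 0.1208, 0.0728]
ft_force: [0.4, -0.3, -0.8]
ee_pos: [0.6573, 0.1208, 0.0708]
ft_force: [0.3, -0.9, 0.3]
```

```bash
python3 -m crank '0 0 0.05 0 0 0 0; 0 0 0 0 0 0 0' | grep -E "pos|ft"; python3 -m crank '0 0 0.05 0 0 0 0; 0 0 0 0 0 0 0' | grep -E "pos|ft"; python3 -m crank '0 0 0.05 0 0 0 0; 0 0 0 0 0 0 0' | grep -E "pos|ft"
python3 - <<'E'
from go import *
c=env.read_camera("scene");w=env.read_camera("wrist")["frame"];go([.657,.121,.07])
i0=cv2.imread("pics/scene0.png")
r=lambda x:cv2.resize(x,(400,400),interpolation=cv2.INTER_CUBIC)
cv2.imwrite("pics/f.png",cv2.hconcat([r(c["frame"][170:240,310:380]),r(w[190:340,200:350])]))
E
```

```text
ee_pos: [0.6575, 0.1208, 0.069]
ft_force: [-0.4, -0.5, -0.1]
ee_pos: [0.6576, 0.1208, 0.0671]
ft_force: [1.5, 0.0, 0.8]
ee_pos: [0.6574, 0.1208, 0.0649]
ft_force: [0.9, -0.1, 2.3]
12.1 pos [0.6573 0.1208 0.0649] F [ 1.6 -0.2  2. ] xaxis [ 0.993  0.121 -0.   ] zaxis [-0. -0. -1.] q [ 0.08  0.67  1.55 -0.    0.92  1.53]
units [-0.01 -0.01 -0.13]
```

View pics/f.png

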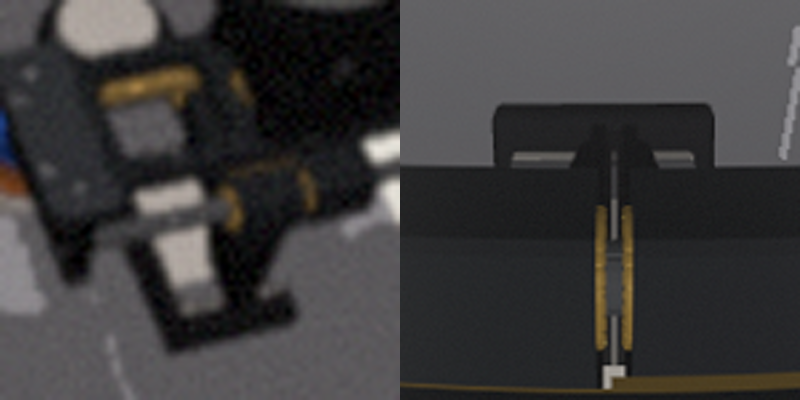

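The fingertip now stands on the ridge (scene ≈(245,300)) and the force is about 2 N. I'll keep pressing while watching the force.

```bash
python3 -m crank '0 0 0.05 0 0 0 0; 0 0 0 0 0 0 0' | grep -E "pos|ft"; python3 -m crank '0 0 0.05 0 0 0 0; 0 0 0 0 0 0 0' | grep -E "pos|ft"; python3 -m crank '0 0 0.05 0 0 0 0; 0 0 0 0 0 0 0' | grep -E "pos|ft"; python3 -m crank '0 0 0.05 0 0 0 0; 0 0 0 0 0 0 0' | grep -E "pos|ft"
```

```text
ee_pos: [0.6573, 0.1208, 0.0628]
ft_force: [1.9, 0.5, 1.6]
ee_pos: [0.6576, 0.1208, 0.0615]
ft_force: [0.8, -0.2, 6.8]
ee_pos: [0.6578, 0.1209, 0.0611]
ft_force: [-4.2, -1.2, 19.0]
ee_pos: [0.6579, 0.1209, 0.0608]
ft_force: [-8.6, -1.3, 32.4]
```

```bash
python3 -m crank '0 0 -1 0 0 0 0; 0 0 -1 0 0 0 0; -1 0 -1 0 0 0 0; -1 0 0 0 0 0 0; -1 0 0 0 0 0 0; -1 0 0 0 0 0 0; -1 0 0 0 0 0 0; 0 0 0 0 0 0 0'|grep -E "pos|ft"
python3 - <<'E'
from go import *
go([.534,.004,.08])
c=env.read_camera("scene")["frame"];t=env.read_camera("top")["frame"]
cv2.imwrite("pics/scene2.png",c);cv2.imwrite("pics/top2.png",t)
r=lambda x:cv2.resize(x,(300,300),interpolation=cv2.INTER_CUBIC)
cv2.imwrite("pics/g.png",cv2.vconcat([cv2.hconcat([r(cv2.imread("pics/scene0.png")[180:230,325:375]),r(c[180:230,325:375])]),cv2.hconcat([r(cv2.imread("pics/top0.png")[175:225,200:250]),r(t[175:225,200:250])])]))
E
```

```text
ee_pos: [0.4565, 0.0966, 0.1771]
ft_force: [1.2, -0.4, 1.2]
14.1 pos [0.4565 0.0966 0.1771] F [ 1.2 -0.4  1.2] xaxis [ 0.993  0.121 -0.002] zaxis [-0.002 -0.    -1.   ] q [ 0.07  0.27  1.93 -0.    0.95  1.52]
units [1.65 2.53 2.42]
```

View pics/g.png

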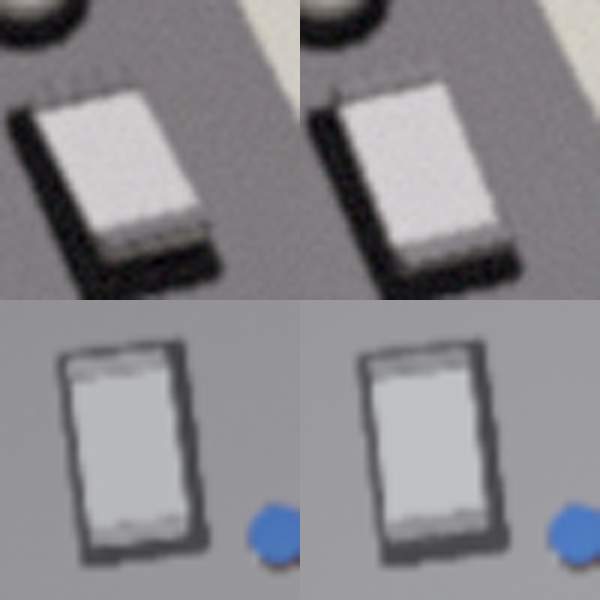

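The rocker is now tipped over: the far ridge is lower and the near end is higher in both views. Effective tip offset is about 37 mm. Next is the bar key.

```bash
python3 -m crank '1 1 0 0 0 0 0; 0.65 1 0 0 0 0 0; 0 0.53 0 0 0 0 0; 0 0 1 0 0 0 0; 0 0 1 0 0 0 0; 0 0 0.65 0 0 0 0; 0 0 0 0 0 0 0'|grep -E "pos|ft"; for r in 1; do python3 -m crank '0 0 0.1 0 0 0 0; 0 0 0 0 0 0 0' | grep -E "pos|ft"; python3 -m crank '0 0 0.1 0 0 0 0; 0 0 0 0 0 0 0' | grep -E "pos|ft"; python3 -m crank '0 0 0.05 0 0 0 0; 0 0 0 0 0 0 0' | grep -E "pos|ft"; done
```

```text
ee_pos: [0.5363, 0.0042, 0.0691]
ft_force: [0.2, 0.0, 0.0]
ee_pos: [0.5371, 0.0042, 0.0677]
ft_force: [0.3, 0.2, -0.4]
ee_pos: [0.5365, 0.0042, 0.0631]
ft_force: [0.4, -0.3, -0.2]
ee_pos: [0.5365, 0.0042, 0.0609]
ft_force: [0.4, -0.5, -0.7]
```

```bash
python3 -m crank '0 0 0.05 0 0 0 0; 0 0 0 0 0 0 0' | grep -E "pos|ft"; python3 -m crank '0 0 0.05 0 0 0 0; 0 0 0 0 0 0 0' | grep -E "pos|ft"; python3 -m crank '0 0 0.05 0 0 0 0; 0 0 0 0 0 0 0' | grep -E "pos|ft"; python3 -m crank '0 0 0.05 0 0 0 0; 0 0 0 0 0 0 0' | grep -E "pos|ft"
```

```text
ee_pos: [0.5366, 0.0042, 0.059]
ft_force: [-0.3, -0.9, 0.6]
ee_pos: [0.5366, 0.0042, 0.0569]
ft_force: [-0.2, 0.5, 1.5]
ee_pos: [0.5366, 0.0042, 0.0548]
ft_force: [0.3, -0.3, 0.3]
ee_pos: [0.5366, 0.0042, 0.0529]
ft_force: [-0.1, 0.1, 1.4]
```

```bash
python3 -m crank '0 0 0.04 0 0 0 0; 0 0 0 0 0 0 0' | grep -E "pos|ft"; python3 -m crank '0 0 0.04 0 0 0 0; 0 0 0 0 0 0 0' | grep -E "pos|ft"; python3 -m crank '0 0 0.04 0 0 0 0; 0 0 0 0 0 0 0' | grep -E "pos|ft"
```

```text
ee_pos: [0.5367, 0.0042, 0.0525]
ft_force: [-4.4, 0.9, 18.0]
ee_pos: [0.5368, 0.0043, 0.0522]
ft_force: [-8.9, 1.8, 34.8]
ee_pos: [0.537, 0.0044, 0.0519]
ft_force: [-13.5, 2.4, 50.8]
```

Hard stop reached at the same 38 mm offset, so the bar is down. I'll lift, then check its height numerically from the scene camera.

```bash
python3 -m crank '0 0 -1 0 0 0 0; 0 0 -1 0 0 0 0; 0 0 -0.5 0 0 0 0; -0.1 -1 0 0 0 0 0; 0 -1 0 0 0 0 0; 0 -0.56 0 0 0 0 0; 0 0 0 0 0 0 0'|grep -E "pos|ft"
python3 - <<'E'
from go import *
go([.521,.1055,.065])
c=env.read_camera("scene");f=c["frame"]
for im in(cv2.imread("pics/scene2.png"),f):
    m=(im.min(2)>120).astype(np.uint8);n,l,s,ce=cv2.connectedComponentsWithStats(m,connectivity=4)
    k=[i for i in range(1,n) if 255<ce[i][0]<305 and 170<ce[i][1]<200];print([(ce[i].round(1).tolist(),s[i].tolist()) for i in k])
    
for z in(.099,.091):print(z,np.round(proj(c,np.array([.539,-.0065,z])),1))
for l in("vial","bar_top"):print(l,[(np.round(q["bbox"]).tolist(),round(q["p"],2)) for q in env.search_frame(l,"scene")[:2]])
E
```

```text
ee_pos: [0.5198, 0.1065, 0.1479]
ft_force: [0.8, -0.0, -0.6]
18.45 pos [0.5198 0.1065 0.1479] F [ 0.8 -0.  -0.6] xaxis [ 0.992  0.123 -0.001] zaxis [-0.001 -0.    -1.   ] q [ 0.08  0.39  1.82 -0.    0.93  1.53]
units [0.03 0.03 2.07]
[]
[([279.9, 186.3], [262, 180, 38, 15, 303])]
0.099 [280.6 183.3]
0.091 [280.6 185.6]
vial [([309.0, 187.0, 318.0, 206.0], 0.6)]
bar_top [([262.0, 179.0, 301.0, 190.0], 0.79)]
```

The bar blob dropped by 2.4 px, which is 8 mm, so it is fully down, and the vial is unmoved. Now the start button.

```bash
python3 -m crank '0 0 1 0 0 0 0; 0 0 1 0 0 0 0; 0 0 0.12 0 0 0 0; 0 0 0 0 0 0 0'|grep -E "pos|ft"; python3 -m crank '0 0 0.1 0 0 0 0; 0 0 0 0 0 0 0' | grep -E "pos|ft"; python3 -m crank '0 0 0.08 0 0 0 0; 0 0 0 0 0 0 0' | grep -E "pos|ft"; python3 -m crank '0 0 0.04 0 0 0 0; 0 0 0 0 0 0 0' | grep -E "pos|ft"
```

```text
ee_pos: [0.5208, 0.1049, 0.0641]
ft_force: [0.2, -0.1, 0.3]
ee_pos: [0.5206, 0.1054, 0.0601]
ft_force: [1.8, 0.2, -0.0]
ee_pos: [0.5207, 0.1054, 0.0565]
ft_force: [0.7, -0.7, 2.8]
ee_pos: [0.5206, 0.1054, 0.0548]
ft_force: [1.9, -0.3, 5.8]
```

```bash
python3 -m crank '0 0 0.06 0 0 0 0; 0 0 0 0 0 0 0' | grep -E "pos|ft"; python3 -m crank '0 0 0.03 0 0 0 0; 0 0 0 0 0 0 0; 0 0 0 0 0 0 0' | grep -E "pos|ft"
```

```text
ee_pos: [0.5207, 0.1054, 0.0528]
ft_force: [0.7, -0.1, 10.3]
ee_pos: [0.5208, 0.1054, 0.0526]
ft_force: [-4.0, -1.1, 23.7]
```

Spring force rose to about 6 N, then a hard stop: fully pressed. Retreat upward and hand in.

```bash
python3 -m crank '0 0 -1 0 0 0 0; 0 0 -1 0 0 0 0; 0 0 -1 0 0 0 0; 0 0 -0.5 0 0 0 0; 0 0 0 0 0 0 0; 0 0 0 0 0 0 0'|grep -E "pos|ft"
python3 - <<'E'
from go import *
c=env.read_camera("scene")["frame"]
a=cv2.imread("pics/scene2.png")
for n,(x,y,X,Y) in {"rocker":(325,190,375,230),"vial":(305,185,322,208),"rack":(380,140,470,200),"small":(286,212,306,232)}.items():
    print(n,np.abs(c[y:Y,x:X].astype(int)-a[y:Y,x:X]).mean().round(1))
print(env.read_state()["clock"]); print(env.hand_in())
E
```

```text
ee_pos: [0.5196, 0.1054, 0.1898]
ft_force: [0.2, -0.3, -0.5]
rocker 7.7
vial 22.9
rack 4.0
small 3.6
21.275
the job is handed in; nothing more can be done
None
```

I pressed the rocker, then the bar key, then the start button, each to its hard stop, and handed in at 21.3 s with no verdict returned. Camera checks confirmed the rocker and bar, and the vial was unmoved before the start press; after it I viewed no picture, and the vial's image patch had changed (possibly shadow or the arm in the way), so its final position and the button's return are unconfirmed.

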